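# Sort the lab bench vessels into their coloured trays

### The job

Clear the bench by sorting the five vessels: stand both white sample bottles (blue caps) in the blue tray, both brown reagent bottles (red caps) in the red tray and the stoppered flask in the green tray, one vessel to a bay. Set each one down gently, upright and flat on the floor of its bay, without tipping over or dropping any. Leave the beaker and the white dish where they are.

Things in the scene. Friction and masses are not known exactly. Their poses are not given: they have to be found in the camera images.
- sample_a: White plastic sample bottle with a blue cap and a plain grey label: body diameter 44 up to height 50, shoulder narrowing to 31 at height 60, cap diameter 34 from height 66 to 90 mm; about 0.12 kg. Overall height 90 mm. Round about its own z axis (any yaw looks the same); origin at the centre of its underside, z up. Grip the cap across its diameter; it is fixed fast to the vessel.
- sample_b: The second, identical one. White plastic sample bottle with a blue cap and a plain grey label: body diameter 44 up to height 50, shoulder narrowing to 31 at height 60, cap diameter 34 from height 66 to 90 mm; about 0.12 kg. Overall height 90 mm. Round about its own z axis (any yaw looks the same); origin at the centre of its underside, z up. Grip the cap across its diameter; it is fixed fast to the vessel.
- reagent_a: Brown (amber glass) reagent bottle with a red cap and a blank paper label: body diameter 46 up to height 50, shoulder narrowing to 31 at height 60, cap diameter 34 from height 66 to 90 mm; about 0.17 kg. Overall height 90 mm. Round about its own z axis (any yaw looks the same); origin at the centre of its underside, z up. Grip the cap across its diameter; it is fixed fast to the vessel.
- reagent_b: The second, identical one. Brown (amber glass) reagent bottle with a red cap and a blank paper label: body diameter 46 up to height 50, shoulder narrowing to 31 at height 60, cap diameter 34 from height 66 to 90 mm; about 0.17 kg. Overall height 90 mm. Round about its own z axis (any yaw looks the same); origin at the centre of its underside, z up. Grip the cap across its diameter; it is fixed fast to the vessel.
- flask: Small clear-glass conical flask with a green stopper: base diameter 50, narrowing from height 6 to a neck of diameter 22 at height 54, stopper diameter 28 from height 68 to 92 mm; about 0.12 kg. Overall height 92 mm. Round about its own z axis (any yaw looks the same); origin at the centre of its underside, z up. Grip the stopper across its diameter; it is fixed fast to the vessel.
- blue_tray: Blue plastic tray with two bays side by side, fixed to the bench: 84 (its x) x 154 (its y) x 30 mm high, walls and floor 4 mm thick, a divider of the same height across the middle. Origin at the centre of its underside, y along the long side. Bay centres lie at y = +37.5 and -37.5 mm, x = 0; each bay is 76 (x) by 71 (y) mm inside, its floor 4 mm above the bench. Tray edges stand up to 17 degrees askew to the bench.
- red_tray: Red plastic tray with two bays side by side, fixed to the bench: 84 (its x) x 154 (its y) x 30 mm high, walls and floor 4 mm thick, a divider of the same height across the middle. Origin at the centre of its underside, y along the long side. Bay centres lie at y = +37.5 and -37.5 mm, x = 0; each bay is 76 (x) by 71 (y) mm inside, its floor 4 mm above the bench. Tray edges stand up to 17 degrees askew to the bench.
- green_tray: Green plastic tray with two bays side by side, fixed to the bench: 84 (its x) x 154 (its y) x 30 mm high, walls and floor 4 mm thick, a divider of the same height across the middle. Origin at the centre of its underside, y along the long side. Bay centres lie at y = +37.5 and -37.5 mm, x = 0; each bay is 76 (x) by 71 (y) mm inside, its floor 4 mm above the bench. Tray edges stand up to 17 degrees askew to the bench. Either bay may be used for the flask.
- beaker: Clear empty beaker, loose bystander to be left alone: diameter 52, height 62 mm; origin at the centre of its underside.
- dish: White porcelain evaporating dish, loose bystander to be left alone: diameter 70, height 22 mm; origin at the centre of its underside.

How it is judged:
At the end, for the whole second after the job is handed in: White bottles in the blue tray, brown in the red, flask in the green, one to a bay: centre within 18 mm (tray x) and 16 mm (tray y) of a bay centre, underside under 9 mm above the bench, tilt under 0.1 rad, released, at rest; beaker and dish moved under 30 mm, tilted under 0.2 rad (x of sample_a in the frame of blue_tray between -0.018 and 0.018 m and (y of sample_a in the frame of blue_tray between 0.0215 and 0.0535 m or y of sample_a in the frame of blue_tray between -0.0535 and -0.0215 m) and z of each of sample_a, sample_b in the frame of blue_tray below 0.009 m and angle between each of sample_a, sample_b, reagent_a, reagent_b, flask's own z axis and vertical below 0.1 rad and linear speed of each of sample_a, sample_b, reagent_a, reagent_b, flask below 0.02 m/s and x of sample_b in the frame of blue_tray between -0.018 and 0.018 m and (y of sample_b in the frame of blue_tray between 0.0215 and 0.0535 m or y of sample_b in the frame of blue_tray between -0.0535 and -0.0215 m) and x of reagent_a in the frame of red_tray between -0.018 and 0.018 m and (y of reagent_a in the frame of red_tray between 0.0215 and 0.0535 m or y of reagent_a in the frame of red_tray between -0.0535 and -0.0215 m) and z of each of reagent_a, reagent_b in the frame of red_tray below 0.009 m and x of reagent_b in the frame of red_tray between -0.018 and 0.018 m and (y of reagent_b in the frame of red_tray between 0.0215 and 0.0535 m or y of reagent_b in the frame of red_tray between -0.0535 and -0.0215 m) and x of flask in the frame of green_tray between -0.018 and 0.018 m and (y of flask in the frame of green_tray between 0.0215 and 0.0535 m or y of flask in the frame of green_tray between -0.0535 and -0.0215 m) and z of flask in the frame of green_tray below 0.009 m and distance of each of beaker, dish from where it was at the start of the episode below 0.03 m and angle between each of beaker, dish's own z axis and vertical below 0.2 rad); the robot touches nothing.
It fails at once if a bottle or the flask is tipped over (more than 45 degrees) (angle between any of sample_a, sample_b, reagent_a, reagent_b, flask's own z axis and vertical above 0.785 rad).
It fails at once if a bottle or the flask is dropped or thrown (faster than 0.8 m/s out of the gripper, a fall of about 3 cm) ((linear speed of sample_a above 0.8 m/s and contact force between the fingers and sample_a below 0.1 N) or (linear speed of sample_b above 0.8 m/s and contact force between the fingers and sample_b below 0.1 N) or (linear speed of reagent_a above 0.8 m/s and contact force between the fingers and reagent_a below 0.1 N) or (linear speed of reagent_b above 0.8 m/s and contact force between the fingers and reagent_b below 0.1 N) or (linear speed of flask above 0.8 m/s and contact force between the fingers and flask below 0.1 N)).
It fails at once if the beaker or the dish is pushed more than 3 cm or knocked over (distance of any of beaker, dish from where it was at the start of the episode above 0.03 m or angle between any of beaker, dish's own z axis and vertical above 0.5 rad).
It also fails if it takes over 120 s, if anything falls off the work surface, if the arm or the gripper's body presses on something with over 40 N, if the wrist force passes 120 N, or if a joint passes its speed limit or range.

### The arm

A 7-joint arm with a two-finger parallel gripper is mounted at the origin on the work surface. World frame = base frame: x ahead of the robot, y to its left, z up, the work surface at z = 0. Lengths are in m, angles in rad, forces in N, time in s.
With the tool pointing down it reaches from about 0.425 to 0.925 m from the base axis. Payload 6.8 kg.
Tool frame: the origin (TCP) lies on the centre line of the jaws, within the pads' length; the fingertips stand 17 mm ahead of it and the grasp point (between the pads) lies 2 mm behind it; y points along the fingers, z is the direction in which the jaws open and shut, and the axes are right-handed (so a half turn about y gives the same grasp; the last joint's range is limited). The gripper opens to 85 mm and grips with 20 to 120 N. Pads are 22 mm wide; open, the fingers measure 114 mm over their backs; the gripper's body (76 mm by 85 mm) begins 54 mm behind the grasp point. The pads swing forward as they close: fully open they stand 13 mm farther back than shut.
Start: joints at [-1.439, 0.477, 0.022, 1.555, -0.011, 1.109, -0.083], TCP at [0.16, 0.656, 0.222] pointing down, gripper open.
Joint ranges: [-2.96, 2.96], [-0.34, 2.1], [-1.41, 1.46], [0.24, 2.44], [-1.37, 4.51], [0.17, 1.92], [-2.96, 2.96]. Speed limits (rad/s): [2.39, 2.39, 3.14, 3.14, 3.14, 3.14, 3.14].

### API

Orientations are given as [roll, pitch, yaw] about the fixed x, y, z axes, in that order (R = Rz(yaw) Ry(pitch) Rx(roll)).
In Python, from rig import readout, eyes, job gives the robot as it stands.
- The arm moves only by the tool play_rows, never from a script. Its argument "moves" is one flat list of numbers, 7 for each row, row after row: the turn, a rotation vector about the world's x, y, z in degrees, then the shift along the world's x, y, z in m, then the opening, from 0 (shut) to 1 (fully open). A call has 1 to 20 rows; each row is the pose to reach, as a shift and turn from the pose measured when the call began; what a row does not reach only later rows make up. A row lasts 1/12 s, in which the tool goes at most 41.7 mm and 7.16 degrees, less where a joint would pass 70% of its speed; a pose out of reach is approached as far as the arm can. A call with a gripper value outside its range is refused whole. The fingers move at their own pace and stop on an object; "grip_force" is the grip in N (left out, the last holds). Time passes only in rows, so rows that repeat a pose let the fingers close. It gives the time, the measured TCP pose, the force and the opening at its end, in the units of the state.
- readout.observe(): the state, without advancing time (a new reading comes with each control period).
- eyes.read_camera(name): name is "scene" or "top"; returns (picture, depth): 420x560x3 uint8, blue, green, red; 420x560 float32, m along the optical axis (not along the pixel's ray), 0 where there is no reading.
- eyes.camera_model(name): a dict with "fx", "fy", "cx", "cy" (pixels), "cam_to_world" (4x4, takes a point from camera to world coordinates). Camera axes: x right, y up, looking along -z (the intrinsics and any distortion apply to the point x, -y, -z); pixel columns grow to the right and rows downward; lengths in m; the calibration is good to about 2 mm. A picture is of the moment at which its call begins. camera_model takes no time and is no camera call.
- job.sign_off(): hands the job in, once; it reports no verdict.
Trained networks look in the newest picture that a camera, given by its name, has taken for a name from the list of things; names that differ only in an ending like _2 or _b are one class to them, and where a whole thing is asked for, a point or a joint stands for the part that bears it (a point fixed in the world has none). Each returns a list of dicts, best first, with "p" (0 to 1); they miss things now and then, are a little off and sometimes report something else, mostly with a low value. They report only what shows in the picture. A call takes as long as a camera call.
- eyes.search_frame(camera, query): "rect" ([left, top, right, bottom] in pixels, round what is visible of it).
- eyes.cut_out(camera, query): "pixels" (420x560 bool, what is visible of it) and "rect" ([left, top, right, bottom] in pixels, round what is visible of it).
- eyes.spot_point(camera, query): "centre" ([column, row] in pixels: a listed point, or the origin of a listed thing).
The state is a dict: "t": time; "qpos": joint angles; "qvel": joint speeds; "joint_torque": joint torques, N m; "position": TCP position; "ee_rot": TCP orientation; "force": force on the tool from outside, world axes, zero at the start; "wrist_torque": the same for the moment, N m; "width": finger opening in m.
Only numpy, scipy, OpenCV 4.12 (cv2) and the standard library are available. Lean on these libraries where they do the work, as an engineer would, in place of code of your own. Each camera call takes 0.05 s, during which the arm holds its last target.

## Working session

There is one attempt and no reset: what is moved stays moved. The work goes in short steps, Python scripts to look and compute and a tool call to move; the robot and the scene stay as the last step left them, time stands still between calls to the robot, and variables do not carry over. Pictures are saved under pics/ and viewed, and the job is handed in when it is done.

Besides the shell and the picture viewer there is one more tool, called after ">>>" as name(argument=value, ...) on one line, values as JSON. play_rows: Moves the arm, as the interface text tells. Its arguments: {"type":"object","properties":{"moves":{"type":"array"},"grip_force":{"type":"number"}},"required":["moves"]}

```bash
ls; mkdir -p pics; python3 - <<'E'
from rig import readout, eyes, job
import cv2,numpy as np
s=readout.observe()
for k,v in s.items(): print(k,np.round(v,4))
for n in("scene","top"):
    im,d=eyes.read_camera(n); cv2.imwrite(f"pics/{n}0.png",im); np.save(f"pics/{n}0.npy",d)
    print(eyes.camera_model(n))
E
```

```text
pics
t 0.0
qpos [-1.4391  0.4778  0.0224  1.5564 -0.0115  1.1093 -0.0831]
qvel [-0.0001 -0.0005  0.0005 -0.0015  0.0012  0.0009  0.001 ]
joint_torque [-1.00000e-03 -5.96469e+01  1.60770e+00 -2.81188e+01  1.25000e-02
  9.50000e-03  0.00000e+00]
position [0.1602 0.6551 0.2211]
ee_rot [-1.5727e+00 -1.0000e-04 -2.3980e-01]
force [-0.6178  0.2213  0.2028]
wrist_torque [-0.0045  0.0486 -0.0194]
width 0.0855
{'fx': 408.12299962957326, 'fy': 408.12299962957326, 'cx': 285.0692187309962, 'cy': 216.85461374764944, 'cam_to_world': array([[ 0.79041177, -0.53171328,  0.30418782,  0.72932821],
       [ 0.61252515,  0.69240945, -0.38129005, -0.30301552],
       [-0.00788553,  0.48769883,  0.87297633,  0.71784347],
       [ 0.        ,  0.        ,  0.        ,  1.        ]])}
{'fx': 395.7752258109738, 'fy': 395.7752258109738, 'cx': 274.6288154707362, 'cy': 206.13239770122732, 'cam_to_world': array([[ 0.00518655,  0.9928362 , -0.11937075,  0.38150147],
       [-0.99998294,  0.00482858, -0.00328783, -0.00248639],
       [-0.00268789,  0.11938576,  0.99284431,  1.01989862],
       [ 0.        ,  0.        ,  0.        ,  1.        ]])}
```

View pics/scene0.png

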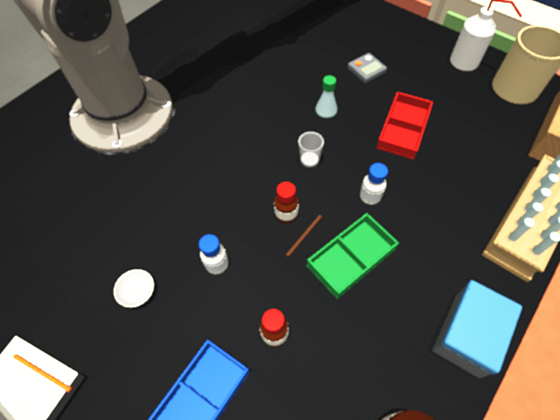

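View pics/top0.png

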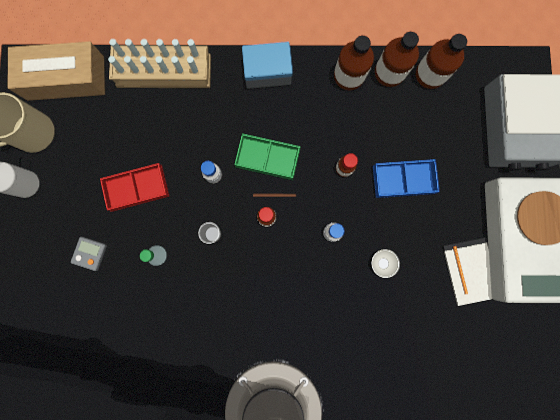

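The scene picture shows the caps at (328,83) green, (377,172) and (210,245) blue, (286,190) and (273,320) red. The trays are red (406,125), green (353,255) and blue (205,385). The beaker is at (310,150) and the dish at (134,289). The top view agrees: trays at (134,187), (267,156) and (406,178), and the arm is out of view.

```bash
cat > h.py <<'E'
from rig import readout, eyes, job
import cv2,numpy as np
np.set_printoptions(suppress=True,precision=4)
def cloud(n,d):
    m=eyes.camera_model(n); v,u=np.mgrid[0:420,0:560]
    x=(u-m['cx'])/m['fx']*d; y=(v-m['cy'])/m['fy']*d
    P=np.stack([x,-y,-d,np.ones_like(d)],-1)@m['cam_to_world'].T
    return P[...,:3]
def proj(n,p):
    m=eyes.camera_model(n); q=np.linalg.inv(m['cam_to_world'])@np.append(p,1)
    return m['cx']+m['fx']*q[0]/-q[2], m['cy']+m['fy']*q[1]/q[2]
def masks(im):
    h=cv2.cvtColor(im,cv2.COLOR_BGR2HSV); H,S,V=h[...,0].astype(int),h[...,1],h[...,2]
    ok=(S>150)&(V>60)
    return {'red':ok&((H<5)|(H>174)),'green':ok&(H>50)&(H<75),'blue':ok&(H>105)&(H<122)}
def comps(n):
    im,d=eyes.read_camera(n); P=cloud(n,d); out=[]
    for c,m in masks(im).items():
        k,l,st,ce=cv2.connectedComponentsWithStats(m.astype(np.uint8))
        for i in range(1,k):
            if st[i,4]<40: continue
            q=P[(l==i)&(d>0)]
            out.append((c,ce[i],st[i,4],q))
    return im,d,out
E
python3 - <<'E'
from h import *
for n in("top","scene"):
    im,d,o=comps(n)
    for c,ce,a,q in o:
        if len(q)==0: continue
        zt=np.percentile(q[:,2],95); t=q[q[:,2]>zt-0.006]
        print(n,c,ce.round(1),a,'z95',zt.round(4),'topmid',((t.max(0)+t.min(0))/2).round(4),'ext',np.ptp(t,0).round(4))
    for q in("sample_a","reagent_a","flask","beaker","dish","red_tray","green_tray","blue_tray"):
        for r in eyes.spot_point(n,q): print(n,q,np.round(r['centre'],1),round(r['p'],2))
E
```

```text
top red [349.6 160.8] 197 z95 0.0923 topmid [ 0.6046 -0.1798  0.0906] ext [0.0331 0.0334 0.0085]
top red [133.8 187. ] 2262 z95 0.0306 topmid [0.5481 0.3614 0.0301] ext [0.119  0.169  0.0109]
top red [265.6 214.2] 178 z95 0.0925 topmid [0.4734 0.0221 0.0907] ext [0.0313 0.0308 0.0083]
top green [287.7 146.3] 43 z95 0.0297 topmid [ 0.6565 -0.0327  0.0276] ext [0.0166 0.0566 0.0061]
top blue [405.5 178. ] 2186 z95 0.0301 topmid [ 0.5749 -0.334   0.0297] ext [0.0947 0.1585 0.0111]
top blue [207.8 167.6] 176 z95 0.0929 topmid [0.5857 0.162  0.0914] ext [0.0321 0.0318 0.0089]
top sample_a [331.1 231.7] 0.63
top sample_a [211.9 174.1] 0.53
top reagent_a [345. 167.] 0.9
top reagent_a [266.6 215.7] 0.75
top flask [133.7 188.7] 0.63
top flask [160.  255.2] 0.56
top beaker [213.2 232.2] 0.94
top beaker [332.3 229.8] 0.35
top dish [381.  261.7] 0.74
top red_tray [133.8 188.6] 0.72
top green_tray [265.2 158.6] 0.92
top blue_tray [403.  178.4] 0.77
scene red [508.5   4.3] 46 z95 0.174 topmid [0.5924 0.648  0.172 ] ext [0.036  0.0042 0.0067]
scene red [404.7 124.8] 2529 z95 0.0292 topmid [0.5519 0
[... 358 characters left out ...]
 3940 z95 0.03 topmid [0.6334 0.018  0.0287] ext [0.1137 0.1665 0.0095]
scene blue [377.8 172.2] 273 z95 0.091 topmid [0.5881 0.1592 0.0888] ext [0.0323 0.0353 0.0074]
scene blue [209.3 245.1] 196 z95 0.091 topmid [ 0.4378 -0.1475  0.089 ] ext [0.0346 0.0337 0.0078]
scene blue [200.2 381.5] 1453 z95 0.031 topmid [ 0.5744 -0.3315  0.0294] ext [0.0896 0.1474 0.0088]
scene sample_a [214.1 264.6] 0.78
scene sample_a [371.3 195.5] 0.67
scene reagent_a [288.2 212.2] 0.79
scene reagent_a [273.8 333.5] 0.71
scene flask [325.6 110.7] 0.55
scene beaker [312.1 160.5] 0.8
scene dish [137.4 291.7] 0.79
scene red_tray [406.3 127. ] 0.67
scene green_tray [352.4 257.6] 0.8
scene blue_tray [197.2 400.3] 0.92
```

```bash
python3 - <<'E'
from h import *
Z={'red':(0.55,0.36),'green':(0.633,0.018),'blue':(0.575,-0.333)}
caps={'red':[(.475,.021),(.606,-.181)],'blue':[(.587,.16),(.438,-.148)],'green':[(.379,.3)]}
for n in("top","scene"):
    im,d=eyes.read_camera(n); P=cloud(n,d)
    for c,(x,y) in Z.items():
        m=(abs(P[...,0]-x)<.085)&(abs(P[...,1]-y)<.1)&(P[...,2]>.024)&(P[...,2]<.034)&(d>0)
        r=cv2.minAreaRect(P[m][:,:2].astype(np.float32)*1000)
        (cx,cy),(w,h),a=r
        yaw=a if h>w else a-90
        print(n,c,np.round([cx,cy,w,h,a],1),'n',m.sum(),'yaw(y axis long)',round(yaw,1))
    h=cv2.cvtColor(im,cv2.COLOR_BGR2HSV)
    loose={'blue':(95,130),'green':(45,85)}
    for c,l in caps.items():
        for x,y in l:
            m=(np.hypot(P[...,0]-x,P[...,1]-y)<.03)&(P[...,2]>.084)&(P[...,2]<.1)&(d>0)
            q=P[m]; 
            if len(q): 
                (cx,cy),R=cv2.minEnclosingCircle(q[:,:2].astype(np.float32)*1000); print(n,c,'cap',np.round([cx,cy,R],1),len(q),np.median(q[:,2]).round(4))
    for nm,x,y,lo,hi in(('dish',.37,-.25,.01,.05),('beaker',.44,.16,.05,.07)):
        m=(np.hypot(P[...,0]-x,P[...,1]-y)<.06)&(P[...,2]>lo)&(P[...,2]<hi)&(d>0); q=P[m]
        if len(q):
            (cx,cy),R=cv2.minEnclosingCircle(q[:,:2].astype(np.float32)*1000); print(n,nm,np.round([cx,cy,R],1),len(q))
E
```

```text
top red [548.9 361.5  84.8 154.2  15.6] n 405 yaw(y axis long) 15.6
top green [630.9  21.6 153.8  84.8  77.4] n 368 yaw(y axis long) -12.6
top blue [ 575.  -334.2   84.5  155.2    4.4] n 395 yaw(y axis long) 4.4
top red cap [473.5  22.   16.9] 160 0.0901
top red cap [ 604.5 -180.    17.1] 159 0.09
top blue cap [585.2 162.7  17. ] 156 0.09
top blue cap [ 436.  -144.4   16.7] 160 0.0897
top green cap [375.6 301.8  14.1] 118 0.092
top dish [ 358.7 -274.7   34.5] 348
top beaker [431.1 160.4  25.9] 116
scene red [551.8 358.6  83.9 157.9  15.3] n 443 yaw(y axis long) 15.3
scene green [633.3  18.7 155.5  84.3  77.4] n 736 yaw(y axis long) -12.6
scene blue [ 576.4 -331.5   84.9  142.6    4.3] n 761 yaw(y axis long) 4.3
scene red cap [476.3  19.4  17.1] 236 0.0894
scene red cap [ 606.9 -183.2   16.8] 376 0.0898
scene blue cap [587.6 159.2  16.9] 228 0.0894
scene blue cap [ 438.1 -147.2   17.5] 293 0.0896
scene green cap [378.3 299.6  15. ] 118 0.0903
scene dish [ 360.3 -277.8   35. ] 618
scene beaker [433.3 157.2  26.6] 224
```

>>> play_rows(moves=[0,0,-6,0.016,-0.027,-0.002,1,0,0,-12,0.033,-0.054,-0.005,1,0,0,-18,0.05,-0.082,-0.007,1,0,0,-24,0.067,-0.109,-0.009,1,0,0,-30,0.083,-0.136,-0.012,1,0,0,-36,0.1,-0.163,-0.014,1,0,0,-42,0.117,-0.191,-0.016,1,0,0,-48,0.134,-0.218,-0.019,1,0,0,-54,0.15,-0.245,-0.021,1,0,0,-60,0.167,-0.272,-0.023,1,0,0,-66,0.184,-0.3,-0.026,1,0,0,-71,0.2,-0.327,-0.028,1,0,0,-76,0.217,-0.354,-0.03,1,0,0,-76,0.217,-0.354,-0.03,1,0,0,-76,0.217,-0.354,-0.03,1,0,0,-76,0.217,-0.354,-0.03,1])

```text
t: 2.43
position: [0.3772, 0.3023, 0.1923]
ee_rot: [-1.571, 0.001, -1.565]
force: [-0.1, -0.5, -0.3]
width: 0.0855
```

```bash
python3 - <<'E'
from h import *
s=readout.observe(); print(s['t'],s['position'],s['ee_rot'],s['qpos'],s['force'])
im,d=eyes.read_camera("scene"); im2,_=eyes.read_camera("top")
cv2.imwrite("pics/a1.png",np.vstack([im[:300],im2[100:400]]))
E
```

```text
2.4333 [0.3772 0.3023 0.1923] [-1.5706  0.0008 -1.5653] [-1.1587  0.1993  0.4055  2.056  -0.1002  0.9039 -0.6929] [-0.121  -0.4835 -0.3131]
```

View pics/a1.png

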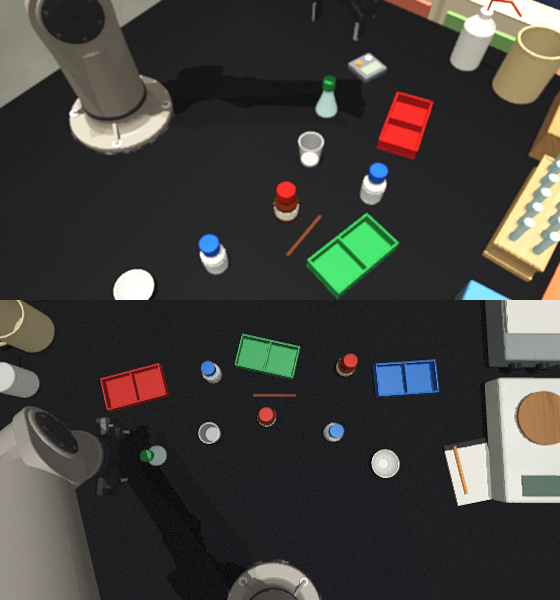

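The gripper is high, at about (115,255) in the top view, with the arm behind it on the left. Nothing has been touched. I'll check its position against the projection.

```bash
python3 - <<'E'
from h import *
p=readout.observe()['position']
for n in("top","scene"):
    print(n,proj(n,p),proj(n,p-[0,0,.017]),proj(n,[.377,.3007,.09]))
im,d=eyes.read_camera("scene");P=cloud("scene",d)
m=(np.hypot(P[...,0]-p[0],P[...,1]-p[1])<.09)&(P[...,2]>.15)&(P[...,2]<.22)&(d>0)
q=P[m];print(len(q),q.min(0),q.max(0))
im,d=eyes.read_camera("top");P=cloud("top",d)
m=(np.hypot(P[...,0]-p[0],P[...,1]-p[1])<.09)&(P[...,2]>.15)&(P[...,2]<.22)&(d>0)
q=P[m];print(len(q),q.min(0),q.max(0))
E
```

```text
top (np.float64(128.63837086969534), np.float64(255.27748839251365)) (np.float64(131.59661159061608), np.float64(255.24621622684896)) (np.float64(145.78708268759465), np.float64(254.9868435173552))
scene (np.float64(334.54038870800423), np.float64(37.28322256489648)) (np.float64(333.7036303649652), np.float64(44.73203703083183)) (np.float64(329.4359975153685), np.float64(78.96763839974324))
32 [0.33   0.2922 0.2118] [0.4282 0.3149 0.2197]Traceback (most recent call last):
  File "<stdin>", line 10, in <module>
    return umr_minimum(a, axis, None, out, keepdims, initial, where)
ValueError: zero-size array to reduction operation minimum which has no identity
```

```bash
python3 - <<'E'
from h import *
im,d=eyes.read_camera("scene");P=cloud("scene",d)
c=im[0:70,280:400]; g=np.clip(c.astype(float)*3,0,255).astype(np.uint8)
z=P[0:70,280:400,2]; zz=cv2.applyColorMap((np.clip(z/0.4,0,1)*255).astype(np.uint8),cv2.COLORMAP_JET)
cv2.imwrite("pics/a2.png",cv2.resize(np.hstack([g,zz]),None,fx=3.3,fy=3.3,interpolation=cv2.INTER_NEAREST))
m=(P[...,2]>.1)&(d>0)&(abs(P[...,0]-.377)<.09)&(abs(P[...,1]-.3)<.09); m[70:]=0
print(P[m][np.argsort(P[m][:,2])][:20])
E
```

```text
[[0.3345 0.3044 0.2128]
 [0.427  0.3033 0.2135]
 [0.3347 0.3107 0.2137]
 [0.4274 0.2993 0.2139]
 [0.3341 0.3014 0.2144]
 [0.3355 0.3061 0.2144]
 [0.3345 0.2976 0.2145]
 [0.3362 0.2985 0.2147]
 [0.4234 0.2948 0.2148]
 [0.3348 0.3036 0.2155]
 [0.3347 0.3071 0.2157]
 [0.3347 0.3137 0.2163]
 [0.4273 0.2987 0.2164]
 [0.3296 0.2943 0.2164]
 [0.4276 0.2946 0.2168]
 [0.3344 0.3008 0.2169]
 [0.4263 0.2932 0.2171]
 [0.4219 0.2931 0.2173]
 [0.3352 0.293  0.2174]
 [0.3337 0.2918 0.2175]]
```

View pics/a2.png

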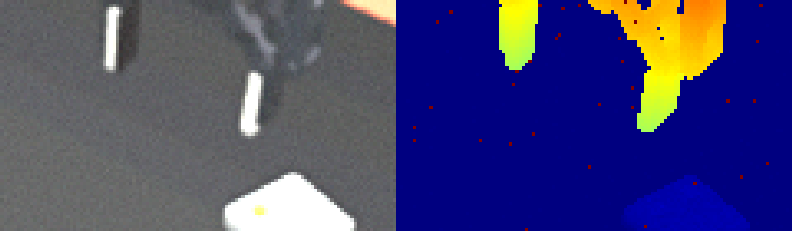

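The depth image puts the open fingertips at z about 0.213, but the readout implies about 0.188. The finger x and y are fine. I'll descend partway and check again there.

>>> play_rows(moves=[0,0,0,0,-0.001,-0.015,1,0,0,0,0,-0.001,-0.03,1,0,0,0,0,-0.001,-0.045,1,0,0,0,0,-0.001,-0.06,1,0,0,0,0,-0.001,-0.075,1,0,0,0,0,-0.001,-0.085,1,0,0,0,0,-0.001,-0.095,1,0,0,0,0,-0.001,-0.105,1,0,0,0,0,-0.001,-0.113,1,0,0,0,0,-0.001,-0.113,1,0,0,0,0,-0.001,-0.113,1], grip_force=40)

```text
t: 3.6
position: [0.3768, 0.3015, 0.0789]
ee_rot: [-1.571, -0.0, -1.564]
force: [-0.7, 0.1, -0.8]
width: 0.0854
```

```bash
cat >> h.py <<'E'
def zoom(n,p,name,w=70,k=5,gain=1.8):
    im,d=eyes.read_camera(n); u,v=map(int,proj(n,p))
    u0,v0=max(0,u-w),max(0,v-w*3//4)
    c=im[v0:v0+w*3//2,u0:u0+2*w]
    cv2.imwrite("pics/"+name,cv2.resize(np.clip(c*gain,0,255).astype(np.uint8),None,fx=k,fy=k,interpolation=cv2.INTER_CUBIC))
    return im,d,(u0,v0)
E
python3 - <<'E'
from h import *
s=readout.observe();p=s['position'];print(p,s['force'],s['width'])
im,d,o=zoom("scene",[.377,.3,.09],"b1.png"); print(o)
P=cloud("scene",d)
for sg in(-1,1):
    m=(d>0)&(abs(P[...,0]-p[0]-sg*.048)<.015)&(abs(P[...,1]-p[1])<.03)&(P[...,2]>.03)
    q=P[m];q=q[np.argsort(q[:,2])];print(q[:6])
E
```

```text
[0.3768 0.3015 0.0789] [-0.6732  0.1011 -0.7618] 0.08544014417012168
(259, 27)
[[0.335  0.2971 0.1001]
 [0.3358 0.2995 0.1015]
 [0.3359 0.3031 0.1018]
 [0.3341 0.3131 0.1022]
 [0.3363 0.3062 0.1026]
 [0.3302 0.2923 0.1036]]
[[0.4271 0.2985 0.1028]
 [0.4273 0.2943 0.1034]
 [0.4242 0.2914 0.1037]
 [0.426  0.2924 0.104 ]
 [0.4265 0.2953 0.1049]
 [0.4219 0.2905 0.1059]]
```

View pics/b1.png

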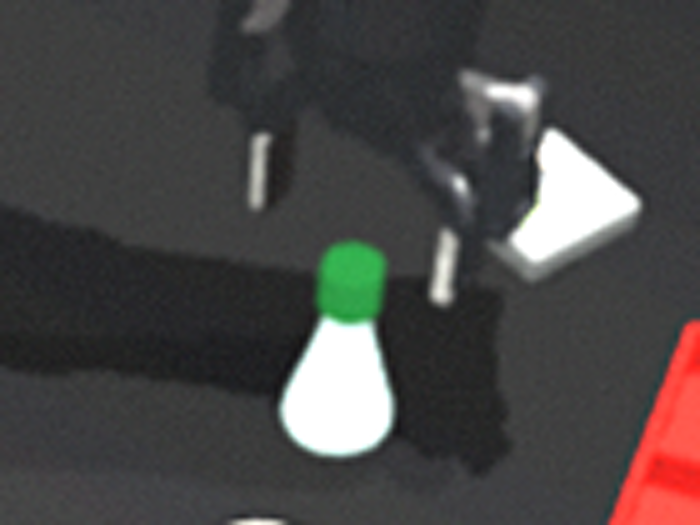

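The fingertips at zoom (258,208) and (442,302) have a midpoint at the stopper's top, so they really are at z≈0.10. The readout z is about 25 mm low relative to the stated tip. I'll descend another 26 mm and then close.

>>> play_rows(moves=[0,0,0,0,0,-0.01,1,0,0,0,0,0,-0.018,1,0,0,0,0,0,-0.026,1,0,0,0,0,0,-0.026,1,0,0,0,0,0,-0.026,0.7,0,0,0,0,0,-0.026,0.5,0,0,0,0,0,-0.026,0.3,0,0,0,0,0,-0.026,0.2,0,0,0,0,0,-0.026,0.1,0,0,0,0,0,-0.026,0,0,0,0,0,0,-0.026,0,0,0,0,0,0,-0.026,0], grip_force=40)

```text
t: 4.65
position: [0.3771, 0.302, 0.0536]
ee_rot: [-1.57, 0.001, -1.564]
force: [-2.6, -1.1, 6.3]
width: 0.0271
```

```bash
python3 - <<'E'
from h import *
s=readout.observe();p=s['position'];print(p,s['force'],s['width'])
im,d,o=zoom("scene",[.377,.3,.09],"b2.png"); print(o)
E
```

```text
[0.3771 0.302  0.0536] [-2.6208 -1.0533  6.2626] 0.027137617000141546
(259, 27)
```

View pics/b2.png

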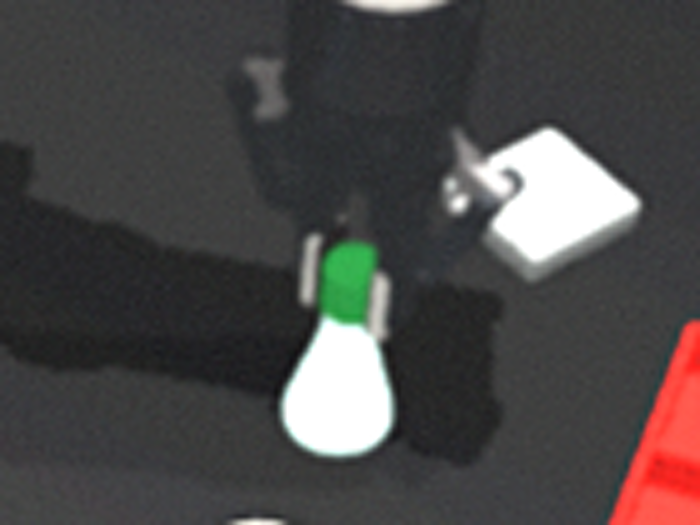

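The stopper is held (width 27 mm) with the tips near its lower edge. I'll lift it and carry it to the green bay.

>>> play_rows(moves=[0,0,0,0,0,0.01,0,0,0,0,0,0,0.03,0,0,0,0,0,0,0.055,0,0,0,0,0,0,0.08,0,0,0,0,0,0,0.105,0,0,0,0,0,0,0.125,0,0,0,0,0.01,-0.009,0.14,0,0,0,0,0.025,-0.023,0.14,0,0,0,0,0.045,-0.042,0.14,0,0,0,0,0.07,-0.065,0.14,0,0,0,0,0.095,-0.088,0.14,0,0,0,0,0.12,-0.111,0.14,0,0,0,0,0.145,-0.135,0.14,0,0,0,0,0.17,-0.158,0.14,0,0,0,0,0.195,-0.181,0.14,0,0,0,0,0.22,-0.204,0.14,0,0,0,0,0.24,-0.223,0.14,0,0,0,0,0.254,-0.236,0.14,0,0,0,0,0.263,-0.244,0.14,0,0,0,0,0.263,-0.244,0.14,0])

```text
t: 6.37
position: [0.6413, 0.0552, 0.1939]
ee_rot: [-1.57, -0.001, -1.568]
force: [-1.1, -0.6, -1.3]
width: 0.0272
```

```bash
python3 - <<'E'
from h import *
s=readout.observe();p=s['position'];print(p,s['force'],s['width'],s['qpos'])
a,_=eyes.read_camera("scene");b,_=eyes.read_camera("top")
cv2.imwrite("pics/c1.png",np.vstack([a[:300],b[50:350]]))
E
```

```text
[0.6413 0.0552 0.1939] [-1.0565 -0.6365 -1.2903] 0.027247240549442015 [-0.555   0.4906  0.5184  1.6915 -0.2745  1.0314  0.0577]
```

View pics/c1.png

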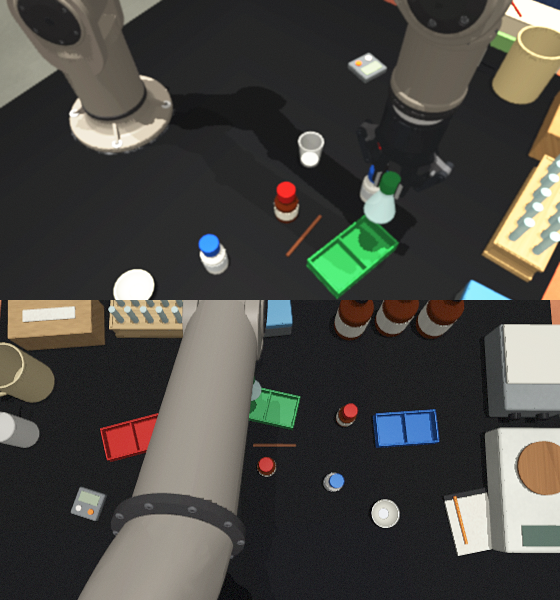

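The flask is hanging over the green tray's far-left bay (scene 380,200), as planned. I'll lower it slowly.

>>> play_rows(moves=[0,0,0,-0.001,0.003,-0.015,0,0,0,0,-0.001,0.003,-0.035,0,0,0,0,-0.001,0.003,-0.055,0,0,0,0,-0.001,0.003,-0.075,0,0,0,0,-0.001,0.003,-0.095,0,0,0,0,-0.001,0.003,-0.108,0,0,0,0,-0.001,0.003,-0.118,0,0,0,0,-0.001,0.003,-0.124,0,0,0,0,-0.001,0.003,-0.128,0,0,0,0,-0.001,0.003,-0.131,0,0,0,0,-0.001,0.003,-0.133,0,0,0,0,-0.001,0.003,-0.135,0,0,0,0,-0.001,0.003,-0.136,0,0,0,0,-0.001,0.003,-0.136,0,0,0,0,-0.001,0.003,-0.136,0])

```text
t: 7.72
position: [0.6387, 0.0616, 0.0578]
ee_rot: [-1.571, 0.001, -1.564]
force: [-0.2, 0.2, -0.8]
width: 0.0268
```

```bash
python3 - <<'E'
from h import *
s=readout.observe();p=s['position'];print(p,s['force'],s['width'])
im,d,o=zoom("scene",[.64,.057,.06],"c2.png")
E
```

```text
[0.6387 0.0616 0.0578] [-0.172   0.2241 -0.7587] 0.026841266924149898
```

View pics/c2.png

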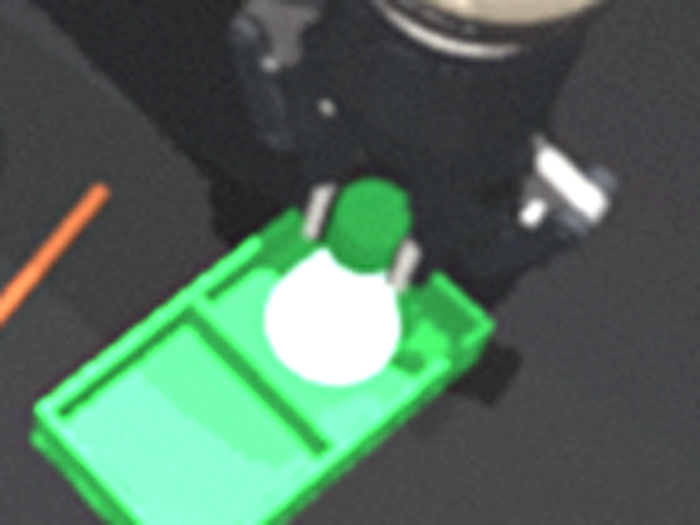

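>>> play_rows(moves=[0,0,0,0.001,-0.003,-0.0005,0,0,0,0,0.001,-0.003,-0.001,0,0,0,0,0.001,-0.003,-0.0015,0,0,0,0,0.001,-0.003,-0.002,0,0,0,0,0.001,-0.003,-0.002,0])

```text
t: 8.18
position: [0.6393, 0.0606, 0.0579]
ee_rot: [-1.572, 0.005, -1.563]
force: [-7.1, 3.7, 17.8]
width: 0.0264
```

Contact (17.8 N up). I'll relieve it a little, open, and rise.

>>> play_rows(moves=[0,0,0,0,0,0,0,0,0,0,0,0,0,0,0,0,0,0,0,0,0.15,0,0,0,0,0,0,0.4,0,0,0,0,0,0,0.5,0,0,0,0,0,0,0.7,0,0,0,0,0,0,0.8,0,0,0,0,0,0,0.8,0,0,0,0,0,0.01,0.8,0,0,0,0,0,0.03,0.8,0,0,0,0,0,0.055,0.8,0,0,0,0,0,0.08,0.8,0,0,0,0,0,0.11,0.8,0,0,0,0,0,0.13,0.8,0,0,0,0,0,0.14,0.8,0,0,0,0,0,0.14,0.8])

```text
t: 9.52
position: [0.6409, 0.0605, 0.2009]
ee_rot: [-1.567, 0.006, -1.564]
force: [-0.9, -0.0, 0.1]
width: 0.0684
```

```bash
python3 - <<'E'
from h import *
s=readout.observe();p=s['position'];print(p,s['force'],s['width'])
im,d,o=zoom("scene",[.64,.057,.06],"c3.png")
P=cloud("scene",d); m=(np.hypot(P[...,0]-.64,P[...,1]-.057)<.04)&(P[...,2]>.086)&(P[...,2]<.11)&(d>0);q=P[m]
print(len(q),cv2.minEnclosingCircle(q[:,:2].astype(np.float32)*1000),np.median(q[:,2]))
E
```

```text
[0.6409 0.0605 0.2009] [-0.9386 -0.0165  0.0707] 0.06841532529267985
207 ((640.052001953125, 57.17616271972656), 13.768515586853027) 0.09525339099279484
```

View pics/c3.png

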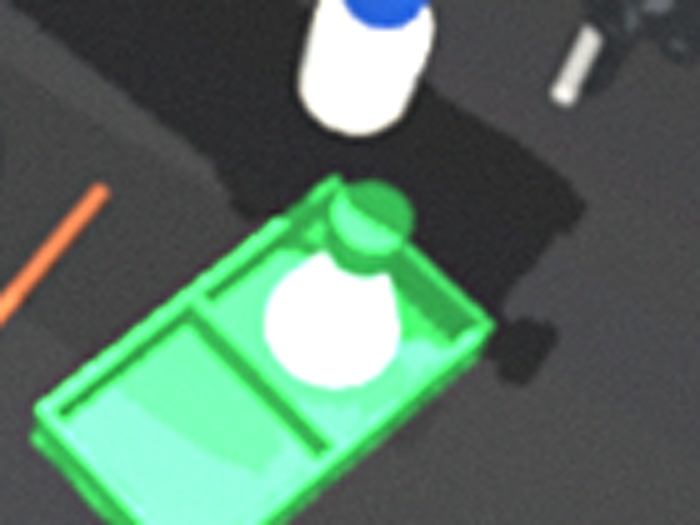

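The flask stands in its bay (stopper top z≈0.095, within about 2 mm of the bay centre). Next is reagent bottle A.

>>> play_rows(moves=[0,0,0,-0.015,-0.003,0,1,0,0,0,-0.04,-0.009,0,1,0,0,0,-0.07,-0.016,0,1,0,0,0,-0.1,-0.023,0,1,0,0,0,-0.13,-0.03,0,1,0,0,0,-0.155,-0.036,-0.01,1,0,0,0,-0.166,-0.0385,-0.025,1,0,0,0,-0.166,-0.0385,-0.05,1,0,0,0,-0.166,-0.0385,-0.075,1,0,0,0,-0.166,-0.0385,-0.095,1,0,0,0,-0.166,-0.0385,-0.115,1,0,0,0,-0.166,-0.0385,-0.13,1,0,0,0,-0.166,-0.0385,-0.142,1,0,0,0,-0.166,-0.0385,-0.149,1,0,0,0,-0.166,-0.0385,-0.149,1,0,0,0,-0.166,-0.0385,-0.149,1])

```text
t: 10.9
position: [0.473, 0.0219, 0.0492]
ee_rot: [-1.572, 0.005, -1.563]
force: [1.1, 0.7, 0.6]
width: 0.0858
```

```bash
python3 - <<'E'
from h import *
s=readout.observe();p=s['position'];print(p,s['force'],s['width'])
im,d,o=zoom("scene",[.475,.02,.08],"d1.png")
E
```

```text
[0.473  0.0219 0.0492] [1.0643 0.7209 0.6052] 0.0857527022950534
```

View pics/d1.png

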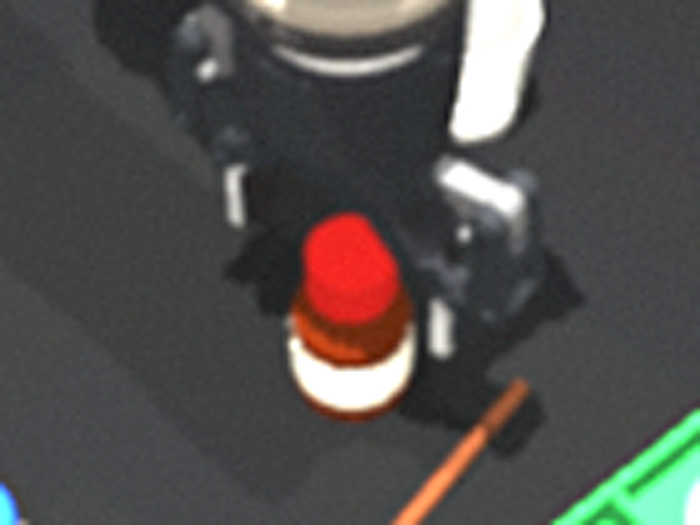

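The jaws straddle the red cap, with the tips at zoom (237,225) and (440,355). Closing and lifting.

>>> play_rows(moves=[0,0,0,0.001,-0.001,0.003,0.7,0,0,0,0.001,-0.001,0.003,0.5,0,0,0,0.001,-0.001,0.003,0.35,0,0,0,0.001,-0.001,0.003,0.25,0,0,0,0.001,-0.001,0.003,0.1,0,0,0,0.001,-0.001,0.003,0,0,0,0,0.001,-0.001,0.003,0,0,0,0,0.001,-0.001,0.003,0,0,0,0,0.001,-0.001,0.01,0,0,0,0,0.001,-0.001,0.025,0,0,0,0,0.001,-0.001,0.05,0,0,0,0,0.001,-0.001,0.075,0,0,0,0,0.001,-0.001,0.1,0,0,0,0,0.001,-0.001,0.125,0,0,0,0,0.001,-0.001,0.145,0,0,0,0,0.001,-0.001,0.153,0,0,0,0,0.001,-0.001,0.153,0])

```text
t: 12.37
position: [0.4756, 0.0212, 0.2045]
ee_rot: [-1.567, 0.007, -1.563]
force: [0.6, 0.0, -2.5]
width: 0.0329
```

>>> play_rows(moves=[0,0,0,0.003,0.01,0,0,0,0,0,0.008,0.03,0,0,0,0,0,0.015,0.055,0,0,0,0,0,0.023,0.082,0,0,0,0,0,0.031,0.11,0,0,0,0,0,0.039,0.138,0,0,0,0,0,0.047,0.166,0,0,0,0,0,0.055,0.194,0,0,0,0,0,0.062,0.222,0,0,0,0,0,0.07,0.25,0,0,0,0,0,0.077,0.275,0,0,0,0,0,0.082,0.293,0,0,0,0,0,0.085,0.303,0,0,0,0,0,0.085,0.303,-0.01,0,0,0,0,0.085,0.303,-0.03,0,0,0,0,0.085,0.303,-0.055,0,0,0,0,0.085,0.303,-0.08,0,0,0,0,0.085,0.303,-0.1,0,0,0,0,0.085,0.303,-0.11,0,0,0,0,0.085,0.303,-0.11,0])

```text
t: 14.03
position: [0.5584, 0.3216, 0.0909]
ee_rot: [-1.572, 0.003, -1.565]
force: [-0.8, -0.6, -1.2]
width: 0.0328
```

```bash
python3 - <<'E'
from h import *
s=readout.observe();p=s['position'];print(p,s['force'],s['width'])
im,d,o=zoom("scene",[.56,.324,.06],"d2.png")
E
```

```text
[0.5584 0.3216 0.0909] [-0.8456 -0.6146 -1.171 ] 0.03277914281455086
```

View pics/d2.png

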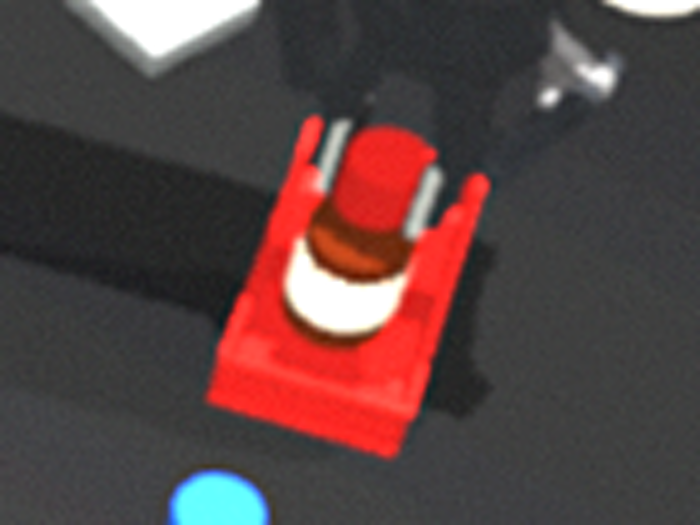

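The bottle hangs above the near bay of the red tray. Lowering to contact.

>>> play_rows(moves=[0,0,0,0.001,0.002,-0.01,0,0,0,0,0.001,0.002,-0.02,0,0,0,0,0.001,0.002,-0.026,0,0,0,0,0.001,0.002,-0.03,0,0,0,0,0.001,0.002,-0.032,0,0,0,0,0.001,0.002,-0.033,0,0,0,0,0.001,0.002,-0.034,0,0,0,0,0.001,0.002,-0.034,0,0,0,0,0.001,0.002,-0.034,0])

```text
t: 14.83
position: [0.5609, 0.3246, 0.0592]
ee_rot: [-1.569, 0.005, -1.565]
force: [-0.1, -0.3, -1.1]
width: 0.0329
```

>>> play_rows(moves=[0,0,0,0,0,-0.001,0,0,0,0,0,0,-0.002,0,0,0,0,0,0,-0.003,0,0,0,0,0,0,-0.003,0,0,0,0,0,0,-0.003,0])

```text
t: 15.25
position: [0.5612, 0.3248, 0.0575]
ee_rot: [-1.569, 0.006, -1.565]
force: [-2.0, -1.5, 6.9]
width: 0.0326
```

Seated (6.9 N). Release, rise, and move on to the white bottle at (0.586, 0.161).

>>> play_rows(moves=[0,0,0,0,0,0.001,0.15,0,0,0,0,0,0.001,0.4,0,0,0,0,0,0.001,0.55,0,0,0,0,0,0.001,0.7,0,0,0,0,0,0.001,0.8,0,0,0,0,0,0.001,0.8,0,0,0,0,0,0.01,0.8,0,0,0,0,0,0.03,0.8,0,0,0,0,0,0.055,0.8,0,0,0,0,0,0.08,0.8,0,0,0,0,0,0.1,0.8,0,0,0,0,0,0.11,0.8,0,0,0,0.003,-0.02,0.11,1,0,0,0,0.007,-0.05,0.11,1,0,0,0,0.012,-0.08,0.11,1,0,0,0,0.017,-0.11,0.11,1,0,0,0,0.021,-0.135,0.11,1,0,0,0,0.024,-0.155,0.11,1,0,0,0,0.025,-0.163,0.11,1,0,0,0,0.025,-0.163,0.11,1])

```text
t: 16.92
position: [0.5864, 0.1592, 0.1675]
ee_rot: [-1.569, 0.005, -1.569]
force: [-0.9, 0.3, 0.1]
width: 0.0856
```

```bash
python3 - <<'E'
from h import *
s=readout.observe();p=s['position'];print(p,s['force'],s['width'])
im,d=eyes.read_camera("scene");cv2.imwrite("pics/e1.png",im)
P=cloud("scene",d); m=(np.hypot(P[...,0]-.56,P[...,1]-.324)<.04)&(P[...,2]>.086)&(P[...,2]<.11)&(d>0);q=P[m]
print(len(q),cv2.minEnclosingCircle(q[:,:2].astype(np.float32)*1000),np.median(q[:,2]))
E
```

```text
[0.5864 0.1592 0.1675] [-0.8591  0.2882  0.0944] 0.0855640215318373
10 ((569.091552734375, 316.37060546875), 14.229202270507812) 0.09148092481773645
```

View pics/e1.png

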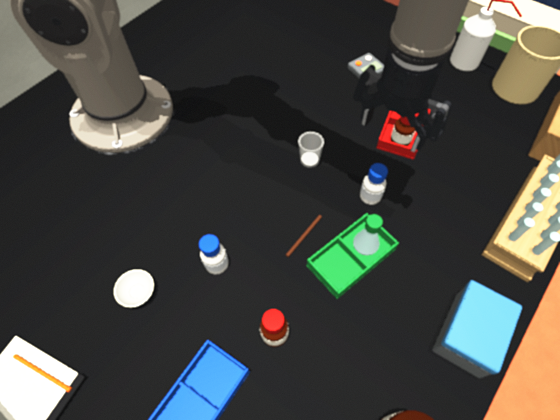

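Reagent A stands in its tray at (404,132), partly hidden by the gripper. The gripper is above the white bottle (375,180). Descend and grasp.

>>> play_rows(moves=[0,0,0,0,0.002,-0.01,1,0,0,0,0,0.002,-0.03,1,0,0,0,0,0.002,-0.055,1,0,0,0,0,0.002,-0.08,1,0,0,0,0,0.002,-0.1,1,0,0,0,0,0.002,-0.112,1,0,0,0,0,0.002,-0.115,1,0,0,0,0,0.002,-0.115,1,0,0,0,0,0.002,-0.115,0.7,0,0,0,0,0.002,-0.115,0.5,0,0,0,0,0.002,-0.115,0.35,0,0,0,0,0.002,-0.115,0.2,0,0,0,0,0.002,-0.115,0.1,0,0,0,0,0.002,-0.115,0,0,0,0,0,0.002,-0.115,0,0,0,0,0,0.002,-0.115,0])

```text
t: 18.3
position: [0.5867, 0.1639, 0.0534]
ee_rot: [-1.568, 0.007, -1.566]
force: [-1.8, -0.0, 6.0]
width: 0.0331
```

```bash
python3 - <<'E'
from h import *
s=readout.observe();p=s['position'];print(p,s['force'],s['width'])
im,d,o=zoom("scene",[.587,.16,.06],"e2.png")
E
```

```text
[0.5867 0.1639 0.0534] [-1.75   -0.0146  5.9772] 0.03314434006092875
```

View pics/e2.png

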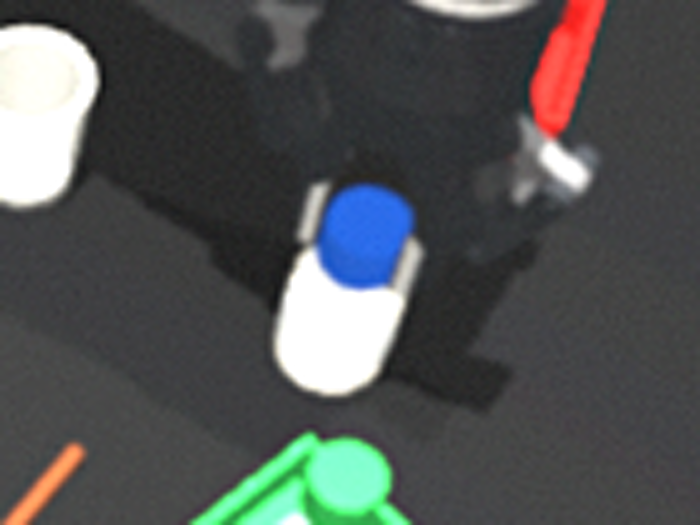

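Cap held (33 mm wide). Lift, then carry towards the blue tray.

>>> play_rows(moves=[0,0,0,0,0,0.01,0,0,0,0,0,0,0.03,0,0,0,0,0,0,0.055,0,0,0,0,0,0,0.08,0,0,0,0,0,0,0.105,0,0,0,0,0,0,0.13,0,0,0,0,0,-0.005,0.145,0,0,0,0,0,-0.018,0.15,0,0,0,0,0,-0.038,0.15,0,0,0,0,0,-0.063,0.15,0,0,0,0,-0.001,-0.09,0.15,0,0,0,0,-0.002,-0.118,0.15,0,0,0,0,-0.002,-0.146,0.15,0,0,0,0,-0.003,-0.174,0.15,0,0,0,0,-0.003,-0.202,0.15,0,0,0,0,-0.004,-0.23,0.15,0,0,0,0,-0.004,-0.255,0.15,0,0,0,0,-0.005,-0.27,0.15,0,0,0,0,-0.005,-0.28,0.15,0,0,0,0,-0.005,-0.28,0.15,0])

```text
t: 20.02
position: [0.5805, -0.1196, 0.2031]
ee_rot: [-1.569, 0.005, -1.571]
force: [-0.1, -0.2, -0.9]
width: 0.033
```

```bash
python3 - <<'E'
from h import *
s=readout.observe();p=s['position'];print(p,s['force'],s['width'],s['qpos'])
im,d=eyes.read_camera("top");im2,d=eyes.read_camera("scene");cv2.imwrite("pics/e3.png",np.vstack([im[50:350],im2[:300]]))
E
```

```text
[ 0.5805 -0.1196  0.2031] [-0.1331 -0.2274 -0.8789] 0.03303890870975903 [-0.3237  0.3978  0.5553  1.8083 -0.2513  1.0041  0.3326]
```

View pics/e3.png

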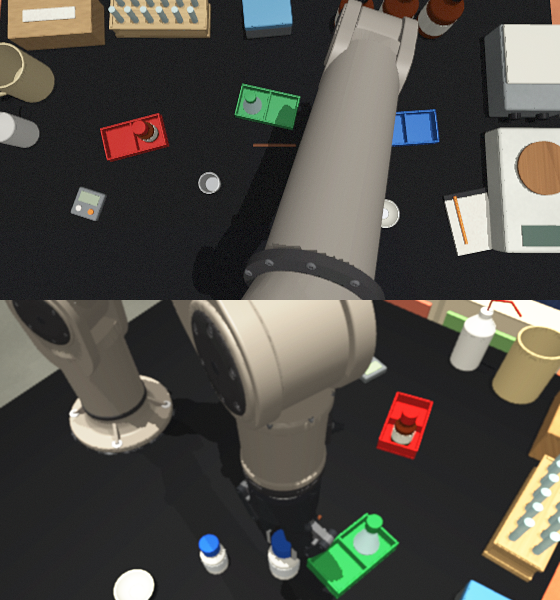

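Both placed vessels stand upright in the red and green trays, and the white bottle is in the gripper. Continue to the far blue bay.

>>> play_rows(moves=[0,0,0,0,-0.008,0,0,0,0,0,0,-0.025,0,0,0,0,0,0,-0.05,0,0,0,0,0,-0.001,-0.078,0,0,0,0,0,-0.001,-0.106,0,0,0,0,0,-0.001,-0.134,0,0,0,0,0,-0.001,-0.162,0,0,0,0,0,-0.002,-0.19,0,0,0,0,0,-0.002,-0.215,0,0,0,0,0,-0.002,-0.235,0,0,0,0,0,-0.002,-0.246,0,0,0,0,0,-0.002,-0.249,0,0,0,0,0,-0.002,-0.249,0,0,0,0,0,-0.002,-0.249,-0.01,0,0,0,0,-0.002,-0.249,-0.03,0,0,0,0,-0.002,-0.249,-0.055,0,0,0,0,-0.002,-0.249,-0.08,0,0,0,0,-0.002,-0.249,-0.1,0,0,0,0,-0.002,-0.249,-0.11,0,0,0,0,-0.002,-0.249,-0.11,0])

```text
t: 21.78
position: [0.5784, -0.3615, 0.0898]
ee_rot: [-1.573, 0.011, -1.564]
force: [-0.1, -0.2, -0.9]
width: 0.0327
```

```bash
python3 - <<'E'
from h import *
s=readout.observe();p=s['position'];print(p,s['force'],s['width'],s['qpos'])
im,d,o=zoom("scene",[.577,-.36,.06],"e4.png")
E
```

```text
[ 0.5784 -0.3615  0.0898] [-0.1462 -0.204  -0.8826] 0.032740192137717096 [ 0.1336  0.6791  0.5019  1.6607 -0.4021  0.9136  0.8004]
```

View pics/e4.png

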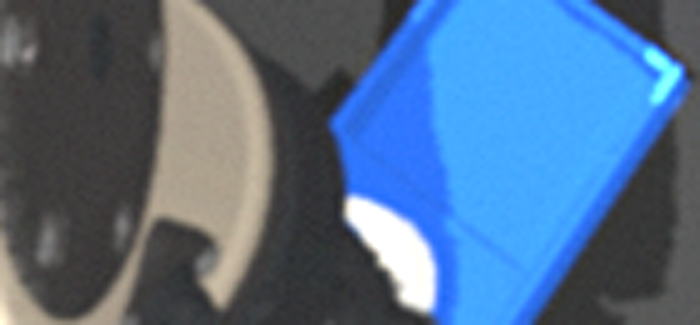

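The bottle is mostly hidden by the wrist, but its edge shows inside the far bay. I'll correct y by about -6 mm while lowering.

>>> play_rows(moves=[0,0,0,0,-0.004,0,0,0,0,0,0,-0.006,-0.008,0,0,0,0,0,-0.006,-0.018,0,0,0,0,0,-0.006,-0.024,0,0,0,0,0,-0.006,-0.028,0,0,0,0,0,-0.006,-0.03,0,0,0,0,0,-0.006,-0.031,0,0,0,0,0,-0.006,-0.031,0,0,0,0,0,-0.006,-0.031,0])

```text
t: 22.58
position: [0.5794, -0.3689, 0.0611]
ee_rot: [-1.57, 0.009, -1.565]
force: [0.0, -0.2, -1.9]
width: 0.0329
```

>>> play_rows(moves=[0,0,0,-0.001,0,-0.001,0,0,0,0,-0.001,0,-0.002,0,0,0,0,-0.001,0,-0.003,0,0,0,0,-0.001,0,-0.0035,0,0,0,0,-0.001,0,-0.0035,0])

```text
t: 23.0
position: [0.5784, -0.369, 0.0576]
ee_rot: [-1.57, 0.009, -1.565]
force: [0.1, 0.2, -0.8]
width: 0.0329
```

>>> play_rows(moves=[0,0,0,0,0,-0.0005,0,0,0,0,0,0,-0.001,0,0,0,0,0,0,-0.0015,0,0,0,0,0,0,-0.002,0,0,0,0,0,0,-0.002,0])

```text
t: 23.42
position: [0.5786, -0.3694, 0.0575]
ee_rot: [-1.569, 0.009, -1.565]
force: [-3.8, 2.7, 12.8]
width: 0.0328
```

Seated (12.8 N). Release, rise, and move to the second white bottle.

>>> play_rows(moves=[0,0,0,0,0,0.001,0.15,0,0,0,0,0,0.001,0.4,0,0,0,0,0,0.001,0.55,0,0,0,0,0,0.001,0.7,0,0,0,0,0,0.001,0.8,0,0,0,0,0,0.001,0.8,0,0,0,0,0,0.012,0.8,0,0,0,0,0,0.035,0.8,0,0,0,0,0,0.065,0.8,0,0,0,0,0,0.095,0.8,0,0,0,-0.006,0.01,0.11,1,0,0,0,-0.022,0.035,0.11,1,0,0,0,-0.041,0.065,0.11,1,0,0,0,-0.06,0.095,0.11,1,0,0,0,-0.079,0.125,0.11,1,0,0,0,-0.098,0.155,0.11,1,0,0,0,-0.117,0.185,0.11,1,0,0,0,-0.133,0.212,0.11,1,0,0,0,-0.1415,0.225,0.11,1,0,0,0,-0.1415,0.225,0.11,1])

```text
t: 25.08
position: [0.4352, -0.1413, 0.1678]
ee_rot: [-1.57, 0.012, -1.562]
force: [-0.1, 0.1, -0.7]
width: 0.0853
```

```bash
python3 - <<'E'
from h import *
s=readout.observe();p=s['position'];print(p,s['force'],s['width'],s['qpos'])
im,d=eyes.read_camera("top");im2,d2=eyes.read_camera("scene");cv2.imwrite("pics/f1.png",np.vstack([im[50:350],im2[120:]]))
for n,dd in(("top",d),("scene",d2)):
  P=cloud(n,dd)
  for x,y in((.5786,-.3714),(.56,.324),(.64,.0566),(.6057,-.1816),(.437,-.146)):
    m=(np.hypot(P[...,0]-x,P[...,1]-y)<.035)&(P[...,2]>.084)&(P[...,2]<.11)&(dd>0);q=P[m]
    if len(q)>20: print(n,len(q),np.round(cv2.minEnclosingCircle(q[:,:2].astype(np.float32)*1000)[0],1),np.median(q[:,2]).round(4))
E
```

```text
[ 0.4352 -0.1413  0.1678] [-0.0813  0.1227 -0.6804] 0.0853366118900722 [-0.3263  0.2049  0.5862  2.1408 -0.1672  0.8388  0.372 ]
top 172 [ 578.5 -370.3] 0.0934
top 170 [560.1 325.5] 0.0938
top 109 [637.4  61.1] 0.0958
top 158 [ 604.6 -179.8] 0.0897
top 40 [ 434.2 -138.5] 0.0897
scene 367 [ 580.  -373.7] 0.0939
scene 212 [564.  323.3] 0.0926
scene 218 [639.7  57.6] 0.0952
scene 372 [ 606.8 -183.1] 0.0898
scene 301 [ 437.7 -148.1] 0.0895
```

View pics/f1.png

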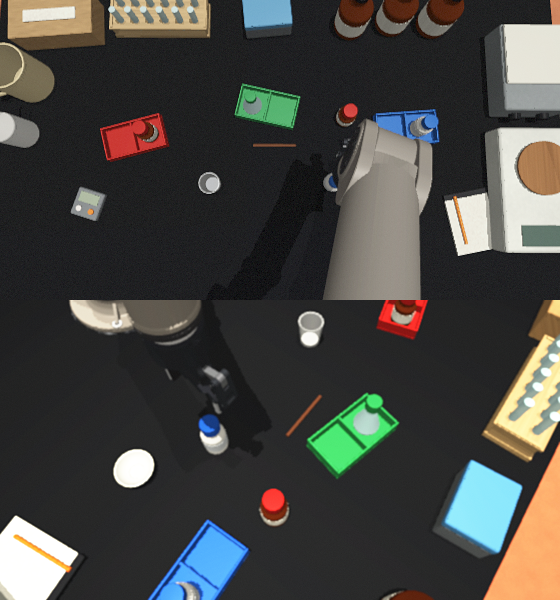

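All three placed vessels are within a few mm of their bay centres, and their cap heights confirm they are on the floors. Grasp sample B now.

>>> play_rows(moves=[0,0,0,0.002,-0.004,-0.01,1,0,0,0,0.002,-0.004,-0.03,1,0,0,0,0.002,-0.004,-0.055,1,0,0,0,0.002,-0.004,-0.08,1,0,0,0,0.002,-0.004,-0.1,1,0,0,0,0.002,-0.004,-0.112,1,0,0,0,0.002,-0.004,-0.115,1,0,0,0,0.002,-0.004,-0.115,1,0,0,0,0.002,-0.004,-0.115,0.7,0,0,0,0.002,-0.004,-0.115,0.5,0,0,0,0.002,-0.004,-0.115,0.35,0,0,0,0.002,-0.004,-0.115,0.2,0,0,0,0.002,-0.004,-0.115,0.1,0,0,0,0.002,-0.004,-0.115,0,0,0,0,0.002,-0.004,-0.115,0,0,0,0,0.002,-0.004,-0.115,0])

```text
t: 26.52
position: [0.4398, -0.1485, 0.0541]
ee_rot: [-1.567, 0.009, -1.564]
force: [-1.0, 0.2, 6.5]
width: 0.0329
```

```bash
python3 - <<'E'
from h import *
s=readout.observe();p=s['position'];print(p,s['force'],s['width'])
im,d,o=zoom("scene",[.437,-.146,.06],"f2.png")
E
```

```text
[ 0.4398 -0.1485  0.0541] [-0.9647  0.2407  6.5185] 0.03294282913240671
```

View pics/f2.png

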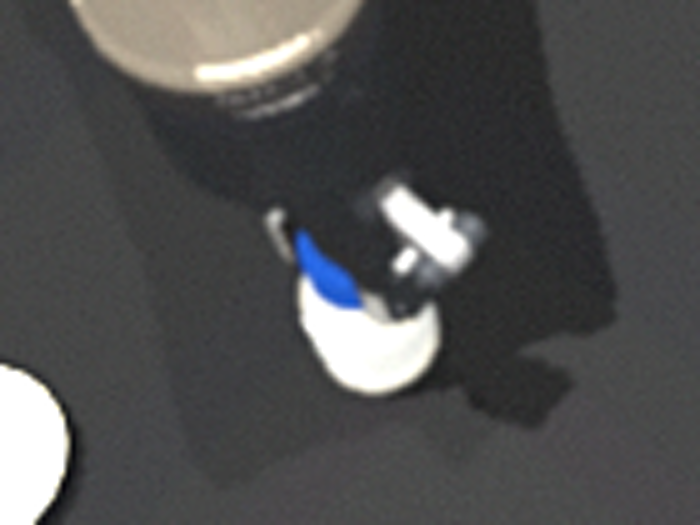

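>>> play_rows(moves=[0,0,0,0,0,0.01,0,0,0,0,0,0,0.03,0,0,0,0,0,0,0.055,0,0,0,0,0,0,0.08,0,0,0,0,0,0,0.105,0,0,0,0,0,0,0.13,0,0,0,0,0.006,-0.007,0.145,0,0,0,0,0.018,-0.02,0.15,0,0,0,0,0.036,-0.04,0.15,0,0,0,0,0.054,-0.06,0.15,0,0,0,0,0.072,-0.08,0.15,0,0,0,0,0.09,-0.1,0.15,0,0,0,0,0.107,-0.12,0.15,0,0,0,0,0.121,-0.136,0.15,0,0,0,0,0.13,-0.146,0.15,0,0,0,0,0.134,-0.15,0.15,0,0,0,0,0.134,-0.15,0.145,0,0,0,0,0.134,-0.15,0.125,0,0,0,0,0.134,-0.15,0.1,0,0,0,0,0.134,-0.15,0.1,0])

```text
t: 28.23
position: [0.5706, -0.2953, 0.1497]
ee_rot: [-1.574, 0.013, -1.563]
force: [-1.4, 1.1, -2.3]
width: 0.0329
```

```bash
python3 - <<'E'
from h import *
s=readout.observe();p=s['position'];print(p,s['force'],s['width'],s['qpos'])
im,d=eyes.read_camera("top");im2,d=eyes.read_camera("scene");cv2.imwrite("pics/f3.png",np.vstack([im[50:350],im2[120:]]))
E
```

```text
[ 0.5706 -0.2953  0.1497] [-1.4476  1.1154 -2.3339] 0.03291297352131539 [-0.0196  0.5584  0.5748  1.7265 -0.3682  0.9745  0.7066]
```

View pics/f3.png

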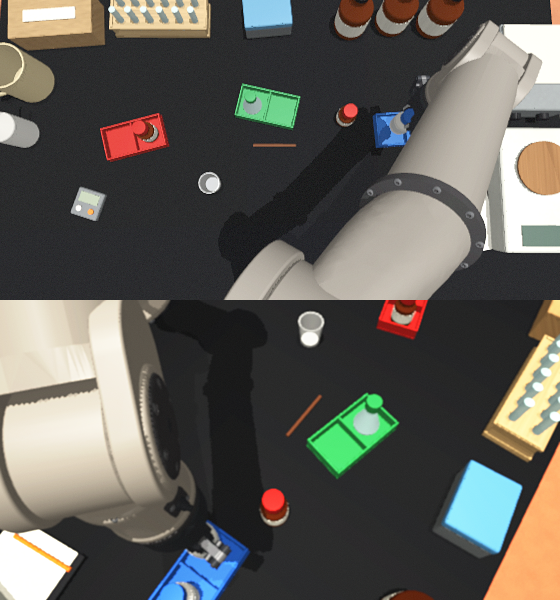

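The bottle is over the near blue bay (top 402,122), and SA still stands beside it. Lower it.

>>> play_rows(moves=[0,0,0,0.003,-0.003,-0.005,0,0,0,0,0.003,-0.003,-0.02,0,0,0,0,0.003,-0.003,-0.04,0,0,0,0,0.003,-0.003,-0.06,0,0,0,0,0.003,-0.003,-0.074,0,0,0,0,0.003,-0.003,-0.082,0,0,0,0,0.003,-0.003,-0.086,0,0,0,0,0.003,-0.003,-0.088,0,0,0,0,0.003,-0.003,-0.088,0,0,0,0,0.003,-0.003,-0.088,0])

```text
t: 29.17
position: [0.5764, -0.3006, 0.0667]
ee_rot: [-1.568, 0.01, -1.564]
force: [0.3, 0.5, -1.0]
width: 0.0331
```

>>> play_rows(moves=[0,0,0,-0.002,0.002,-0.002,0,0,0,0,-0.002,0.002,-0.004,0,0,0,0,-0.002,0.002,-0.006,0,0,0,0,-0.002,0.002,-0.007,0,0,0,0,-0.002,0.002,-0.007,0,0,0,0,-0.002,0.002,-0.007,0])

```text
t: 29.67
position: [0.5744, -0.2986, 0.0596]
ee_rot: [-1.568, 0.01, -1.564]
force: [-1.0, 0.8, -1.4]
width: 0.0329
```

>>> play_rows(moves=[0,0,0,0,0,-0.0005,0,0,0,0,0,0,-0.001,0,0,0,0,0,0,-0.0015,0,0,0,0,0,0,-0.002,0,0,0,0,0,0,-0.0025,0,0,0,0,0,0,-0.0025,0])

```text
t: 30.17
position: [0.5744, -0.2992, 0.0582]
ee_rot: [-1.567, 0.01, -1.564]
force: [-3.0, 1.6, 6.8]
width: 0.033
```

Seated (6.8 N). Release, rise, and move over to reagent B.

>>> play_rows(moves=[0,0,0,0,0,0.001,0.15,0,0,0,0,0,0.001,0.4,0,0,0,0,0,0.001,0.55,0,0,0,0,0,0.001,0.7,0,0,0,0,0,0.001,0.8,0,0,0,0,0,0.001,0.8,0,0,0,0,0,0.012,0.8,0,0,0,0,0,0.035,0.8,0,0,0,0,0,0.065,0.8,0,0,0,0,0,0.095,0.8,0,0,0,0.003,0.01,0.11,1,0,0,0,0.009,0.03,0.11,1,0,0,0,0.016,0.06,0.11,1,0,0,0,0.024,0.09,0.11,1,0,0,0,0.029,0.11,0.11,1,0,0,0,0.032,0.119,0.11,1,0,0,0,0.032,0.119,0.11,1,0,0,0,0.032,0.119,0.11,1])

```text
t: 31.67
position: [0.6063, -0.1812, 0.1686]
ee_rot: [-1.567, 0.009, -1.564]
force: [-1.0, -1.1, 0.1]
width: 0.0855
```

```bash
python3 - <<'E'
from h import *
s=readout.observe();p=s['position'];print(p,s['force'],s['width'],s['qpos'])
im,d=eyes.read_camera("top");im2,d2=eyes.read_camera("scene");cv2.imwrite("pics/g1.png",np.vstack([im[50:350],im2[120:]]))
for n,dd in(("top",d),("scene",d2)):
  P=cloud(n,dd)
  for x,y in((.5786,-.3714),(.573,-.297),(.6057,-.1816)):
    m=(np.hypot(P[...,0]-x,P[...,1]-y)<.035)&(P[...,2]>.084)&(P[...,2]<.11)&(dd>0);q=P[m]
    if len(q)>20: print(n,len(q),np.round(cv2.minEnclosingCircle(q[:,:2].astype(np.float32)*1000)[0],1),np.median(q[:,2]).round(4))
E
```

```text
[ 0.6063 -0.1812  0.1686] [-1.0114 -1.1413  0.1229] 0.08549064052342145 [-0.2239  0.5151  0.5849  1.7446 -0.3446  0.9831  0.5015]
top 174 [ 578.1 -370.9] 0.0935
scene 364 [ 579.6 -373.4] 0.094
scene 463 [ 572.6 -298.5] 0.0939
scene 377 [ 606.8 -183.1] 0.0897
```

View pics/g1.png

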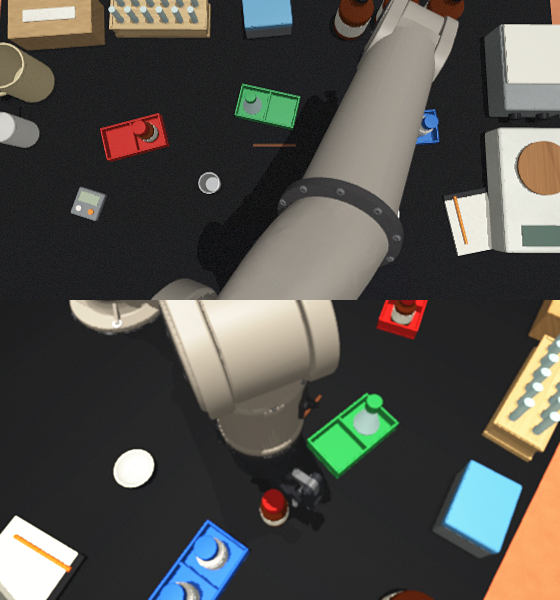

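Both white bottles stand in the blue tray at scene (205,435) and (180,475) of the stacked picture. Now grasp reagent B.

>>> play_rows(moves=[0,0,0,0,0,-0.01,1,0,0,0,0,0,-0.03,1,0,0,0,0,0,-0.055,1,0,0,0,0,0,-0.08,1,0,0,0,0,0,-0.1,1,0,0,0,0,0,-0.112,1,0,0,0,0,0,-0.116,1,0,0,0,0,0,-0.116,1,0,0,0,0,0,-0.116,0.7,0,0,0,0,0,-0.116,0.5,0,0,0,0,0,-0.116,0.35,0,0,0,0,0,-0.116,0.2,0,0,0,0,0,-0.116,0.1,0,0,0,0,0,-0.116,0,0,0,0,0,0,-0.116,0,0,0,0,0,0,-0.116,0])

```text
t: 33.1
position: [0.6063, -0.1829, 0.0536]
ee_rot: [-1.566, 0.008, -1.567]
force: [-1.0, 0.7, 6.3]
width: 0.033
```

```bash
python3 - <<'E'
from h import *
s=readout.observe();p=s['position'];print(p,s['force'],s['width'])
im,d,o=zoom("scene",[.606,-.182,.06],"g2.png")
E
```

```text
[ 0.6063 -0.1829  0.0536] [-1.0118  0.696   6.3068] 0.032956780555013096
```

View pics/g2.png

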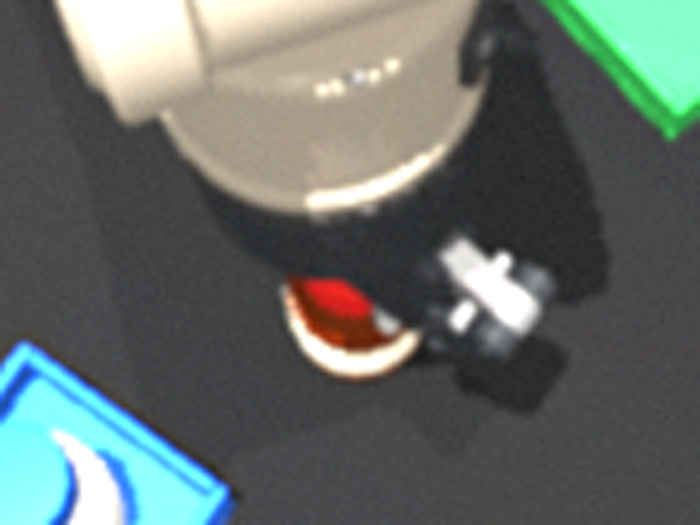

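Held (33 mm). Lift, then carry towards the red tray.

>>> play_rows(moves=[0,0,0,0,0,0.01,0,0,0,0,0,0,0.03,0,0,0,0,0,0,0.055,0,0,0,0,0,0,0.08,0,0,0,0,0,0,0.105,0,0,0,0,0,0,0.13,0,0,0,0,-0.001,0.005,0.148,0,0,0,0,-0.002,0.02,0.155,0,0,0,0,-0.005,0.04,0.155,0,0,0,0,-0.008,0.065,0.155,0,0,0,0,-0.011,0.093,0.155,0,0,0,0,-0.014,0.121,0.155,0,0,0,0,-0.017,0.149,0.155,0,0,0,0,-0.02,0.177,0.155,0,0,0,0,-0.023,0.205,0.155,0,0,0,0,-0.026,0.233,0.155,0,0,0,0,-0.029,0.26,0.155,0,0,0,0,-0.032,0.28,0.155,0,0,0,0,-0.034,0.295,0.155,0,0,0,0,-0.035,0.3,0.155,0])

```text
t: 34.82
position: [0.5705, 0.1205, 0.2087]
ee_rot: [-1.566, 0.01, -1.563]
force: [0.2, 0.4, -1.0]
width: 0.0327
```

>>> play_rows(moves=[0,0,0,-0.001,0.01,0,0,0,0,0,-0.003,0.028,0,0,0,0,0,-0.006,0.055,0,0,0,0,0,-0.009,0.083,0,0,0,0,0,-0.012,0.111,0,0,0,0,0,-0.015,0.139,0,0,0,0,0,-0.018,0.167,0,0,0,0,0,-0.022,0.195,0,0,0,0,0,-0.025,0.223,0,0,0,0,0,-0.028,0.248,0,0,0,0,0,-0.029,0.265,0,0,0,0,0,-0.03,0.274,0,0,0,0,0,-0.03,0.274,0,0,0,0,0,-0.03,0.274,-0.01,0,0,0,0,-0.03,0.274,-0.03,0,0,0,0,-0.03,0.274,-0.055,0,0,0,0,-0.03,0.274,-0.08,0,0,0,0,-0.03,0.274,-0.1,0,0,0,0,-0.03,0.274,-0.11,0,0,0,0,-0.03,0.274,-0.11,0])

```text
t: 36.48
position: [0.5397, 0.3912, 0.096]
ee_rot: [-1.57, 0.005, -1.565]
force: [0.4, -0.3, -1.6]
width: 0.0326
```

```bash
python3 - <<'E'
from h import *
s=readout.observe();p=s['position'];print(p,s['force'],s['width'],s['qpos'])
im,d,o=zoom("scene",[.545,.38,.06],"g3.png")
E
```

```text
[0.5397 0.3912 0.096 ] [ 0.4388 -0.2927 -1.5585] 0.032622646329606875 [-1.0286  0.6304  0.4458  1.7063 -0.3414  0.8781 -0.4328]
```

View pics/g3.png

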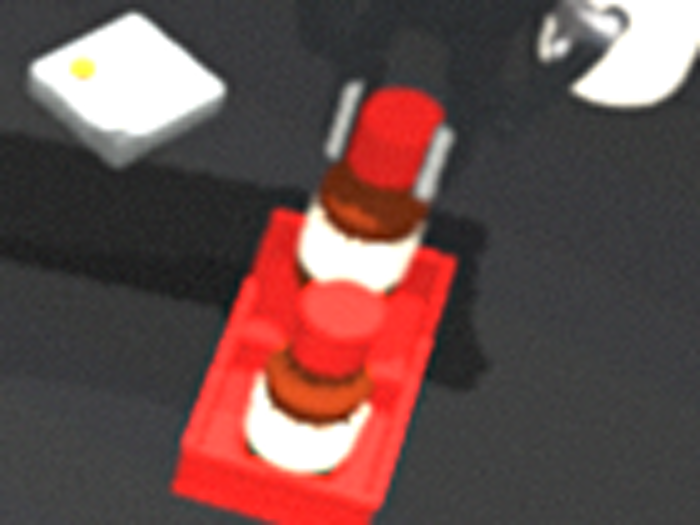

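The second reagent bottle is above the far red bay, clear of the first. Lower it.

>>> play_rows(moves=[0,0,0,0,0.003,-0.01,0,0,0,0,0,0.003,-0.02,0,0,0,0,0,0.003,-0.028,0,0,0,0,0,0.003,-0.033,0,0,0,0,0,0.003,-0.036,0,0,0,0,0,0.003,-0.037,0,0,0,0,0,0.003,-0.037,0,0,0,0,0,0.003,-0.037,0])

```text
t: 37.2
position: [0.5409, 0.3954, 0.0612]
ee_rot: [-1.567, 0.008, -1.565]
force: [0.0, 0.0, -1.7]
width: 0.0328
```

>>> play_rows(moves=[0,0,0,0,0,-0.001,0,0,0,0,0,0,-0.002,0,0,0,0,0,0,-0.003,0,0,0,0,0,0,-0.0035,0,0,0,0,0,0,-0.004,0,0,0,0,0,0,-0.0045,0,0,0,0,0,0,-0.0045,0])

```text
t: 37.78
position: [0.541, 0.3957, 0.0577]
ee_rot: [-1.567, 0.008, -1.565]
force: [-2.0, -1.2, 7.0]
width: 0.0327
```

Seated (7 N). Release, rise, and retreat to the left, clear of the cameras.

>>> play_rows(moves=[0,0,0,0,0,0.001,0.15,0,0,0,0,0,0.001,0.4,0,0,0,0,0,0.001,0.55,0,0,0,0,0,0.001,0.7,0,0,0,0,0,0.001,0.8,0,0,0,0,0,0.001,0.8,0,0,0,0,0,0.012,0.8,0,0,0,0,0,0.035,0.8,0,0,0,0,0,0.065,0.8,0,0,0,0,0,0.095,0.8,0,0,0,0,0,0.125,0.8,0,0,0,0,0,0.15,0.8,0,0,0,-0.02,0.01,0.155,0.8,0,0,0,-0.05,0.03,0.155,0.8,0,0,0,-0.08,0.05,0.155,0.8,0,0,0,-0.11,0.07,0.155,0.8,0,0,0,-0.14,0.09,0.155,0.8,0,0,0,-0.17,0.11,0.155,0.8,0,0,0,-0.19,0.12,0.155,0.8,0,0,0,-0.19,0.12,0.155,0.8])

```text
t: 39.45
position: [0.3444, 0.5199, 0.213]
ee_rot: [-1.57, 0.01, -1.556]
force: [-0.5, 0.2, -0.4]
width: 0.0686
```

```bash
python3 - <<'E'
from h import *
s=readout.observe();p=s['position'];print(s['t'],p,s['force'],s['width'])
im,d=eyes.read_camera("top");im2,d2=eyes.read_camera("scene");cv2.imwrite("pics/z1.png",np.vstack([im[50:350],im2[120:]]))
T={'red':(548.9,361.5,551.8,358.6,15.5),'green':(630.9,21.6,633.3,18.7,-12.6),'blue':(575,-334.2,576.4,-331.5,4.4)}
for i,(n,dd) in enumerate((("top",d),("scene",d2))):
  P=cloud(n,dd)
  for c,x,y in(('blue',.5786,-.3714),('blue',.573,-.297),('red',.56,.324),('red',.54,.396),('green',.64,.0566)):
    m=(np.hypot(P[...,0]-x,P[...,1]-y)<.035)&(P[...,2]>.084)&(P[...,2]<.11)&(dd>0);q=P[m]
    if len(q)<20: print(n,c,'hidden');continue
    o=np.array(cv2.minEnclosingCircle(q[:,:2].astype(np.float32)*1000)[0])
    a=np.radians(T[c][4]);e=o-T[c][2*i:2*i+2]
    print(n,c,'in tray',np.round([e@[np.cos(a),np.sin(a)],e@[-np.sin(a),np.cos(a)]],1),'z',np.median(q[:,2]).round(4))
  for nm,x,y,lo,hi in(('dish',.36,-.275,.01,.05),('beaker',.432,.159,.05,.07)):
    m=(np.hypot(P[...,0]-x,P[...,1]-y)<.06)&(P[...,2]>lo)&(P[...,2]<hi)&(dd>0);q=P[m]
    if len(q): print(n,nm,np.round(cv2.minEnclosingCircle(q[:,:2].astype(np.float32)*1000)[0],1))
E
```

```text
39.45 [0.3444 0.5199 0.213 ] [-0.5341  0.1784 -0.4212] 0.0685615364017765
top blue in tray [  0.1 -36. ] z 0.0933
top blue in tray [-2.1 39.4] z 0.0937
top red in tray [  1.2 -37.7] z 0.0938
top red in tray [ 1.8 37.6] z 0.0939
top green in tray [-2.7 39.9] z 0.0961
top dish [ 358.4 -274.7]
top beaker [430.8 160.5]
scene blue in tray [  0.3 -42.5] z 0.0939
scene blue in tray [-1.2 33.1] z 0.0939
scene red in tray [  1.9 -37.5] z 0.0929
scene red in tray [ 2.6 37.4] z 0.0925
scene green in tray [-2.2 39.2] z 0.0952
scene dish [ 360.8 -277.3]
scene beaker [433.5 157.4]
```

View pics/z1.png

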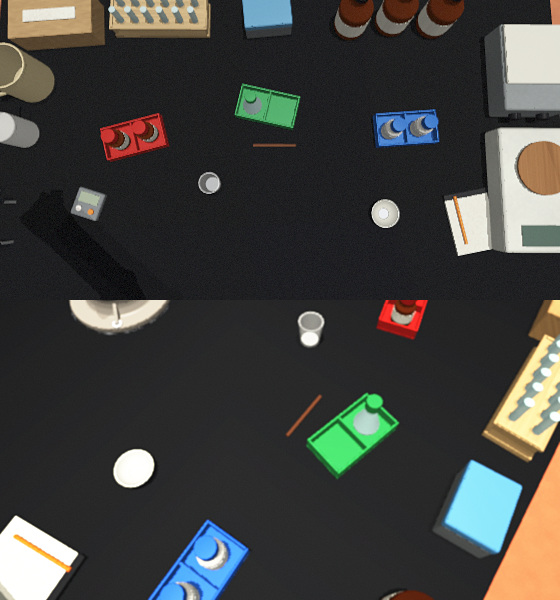

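All five vessels stand upright in their bays (top view: red 115/147, green 252, blue 392/424), and the beaker and dish haven't moved. I'll hold briefly so the arm settles, then hand in.

>>> play_rows(moves=[0,0,0,0,0,0,0.8,0,0,0,0,0,0,0.8,0,0,0,0,0,0,0.8])

```text
t: 39.8
position: [0.3515, 0.5154, 0.2137]
ee_rot: [-1.566, 0.009, -1.565]
force: [0.5, -0.2, -0.1]
width: 0.0683
```

```bash
python3 -c "
from rig import job
print(job.sign_off())"
```

```text
the job is handed in; nothing more can be done
None
```

I sorted all five vessels and handed the job in at about 40 s: both white bottles are in the blue tray, both brown bottles in the red, and the flask in the green. Each was lowered until it touched the bay floor (7–18 N) and then released.

**Final check:** In the top view every vessel is within about 3 mm of its bay centre. Cap and stopper tops are 93–96 mm above the bench, so each stands on its bay floor. All looked upright. The beaker and dish moved less than 1 mm, and the gripper was clear of everything.

**Disagreements:**
- **Fingertip height:** the open fingertips stood about 25 mm higher in the depth images than the TCP readout and stated tool geometry imply. I set the grip height from the images.
- **Camera offset:** the two cameras differ by about 3 mm. I averaged them.
- **Blue tray:** the scene camera puts the two white bottles 4–5 mm off centre along the tray. It sees that tray cut off at the picture edge, so I relied on the top view. Either way the error is within the 16 mm allowed.

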